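# Put the glaze tubs away in the bay crate

### The arm

A 6-joint arm with a two-finger parallel gripper is mounted at the origin on the work surface. World frame = base frame: x ahead of the robot, y to its left, z up, the work surface at z = 0. Lengths are in mm, angles in rad, forces in N, time in s.
With the tool pointing down it reaches from about 275 to 750 mm from the base axis. Payload 10.2 kg.
Tool frame: the origin (TCP) lies between the finger pads; the fingertips stand 8 mm ahead of it and the grasp point (between the pads) lies 11 mm behind it; z points along the fingers, y is the line along which they close (so a half turn about z gives the same grasp; the last joint's range is limited). The gripper opens to 85 mm and grips with 20 to 120 N. Pads are 22 mm wide; open, the fingers measure 114 mm over their backs; the gripper's body (76 mm by 85 mm) begins 54 mm behind the grasp point. The pads swing forward as they close: fully open they stand 13 mm farther back than shut.
Start: joints at [-1.517, 0.313, 1.498, -0, 1.331, -0.223], TCP at [143.458, -505.026, 239.294] pointing down, gripper open.
Joint ranges: [-2.94, 2.94], [-0.97, 2.17], [0.19, 2.56], [-1.23, 4.37], [0.02, 3.11], [-2.88, 2.88]. Speed limits (rad/s): [2.39, 2.39, 3.01, 3.14, 3.14, 3.14].

### API

Orientations are given as a unit quaternion [w, x, y, z].
In Python, from rig import * gives the robot as it stands.
- The arm moves only by the shell command python3 -m handwheel 'ROWS' [FORCE]. ROWS is JSON, a list that holds one entry, the list of rows, each a list of 7 numbers: the shift along the world's x, y, z in mm, then the turn, a rotation vector about the world's x, y, z in degrees, then the opening, from -1 (shut) to 1 (fully open). A call has 1 to 8 rows; each row shifts and turns the commanded pose from where the row before left it; what a row does not reach is not made up. A row lasts 1/8 s, in which the tool goes at most 62.5 mm and 10.7 degrees, less where a joint would pass 70% of its speed; a pose out of reach is approached as far as the arm can. A call is refused whole if a number of a shift passes 62.5 or a number of a turn 10.7, either way. A call with a gripper value outside its range is refused whole. The fingers move at their own pace and stop on an object; FORCE is the grip in N (left out, the last holds). Time passes only in rows, so rows that do not move let the fingers close. It gives the time, the measured TCP pose, the force, the opening and the grip force at its end, in the units of the state.
- sense(): the state, without advancing time (a new reading comes with each control period).
- capture(name): name is "scene" or "top"; returns a dict with "image" (480x640x3 uint8, red, green, blue), "fx", "fy", "cx", "cy" (pixels), "rvec" (rotation vector, rad) and "tvec" (3), from world to camera coordinates, as OpenCV has them. Camera axes: x right, y down, z forward; pixel columns grow to the right and rows downward; lengths in mm; the calibration is good to about 2 mm. A picture is of the moment at which its call begins. There is no depth.
- finish_job(): hands the job in; it is judged then, once.
The state is a dict: "time_s": time; "joints": joint angles; "dq": joint speeds; "tau": joint torques, N m; "eef_pos": TCP position; "ee_rot": TCP orientation; "force": force on the tool from outside, world axes, zero at the start; "wrist_torque": the same for the moment, N m; "grip_width": opening from 0.0 (shut) to 1.0 (fully open); "grip_force": force on a finger pad.
Only numpy, scipy, OpenCV 4.12 (cv2) and the standard library are available. Lean on these libraries where they do the work, as an engineer would, in place of code of your own. Each camera call takes 0.05 s, during which the arm holds its last target. There are 200 camera calls.

### The job

Two glaze tubs are still standing out on the art table: slide them upright along the table top (do not lift or tip them) into the two bays of the crate that hold only a cork mat, one tub per bay, each fully inside its bay. Only then swing the wooden keeper arm over the crate so that it lies straight along the crate, over all three lids. Leave the tub that is already stored and the other things on the table where they are.

Things in the scene. Friction and masses are not known exactly. Their poses are not given: they have to be found in the camera images.
- tub1: Glaze tub out on the table: white plastic tub with a grey lid and paper band, a plain upright cylinder 76 mm diameter, 90 mm tall, about 0.4 kg; origin at the centre of its underside. To be slid into a bay, on the bare table top (the newspaper under it is flat and only seen).
- tub2: The second glaze tub out on the table, identical to tub1.
- tub_stored: Identical tub already standing in the middle of one of the three bays (which one varies). Stays where it is.
- mat1: Round cork mat, 72 mm diameter, flat (no obstacle), lying in the centre of one empty bay; origin at its centre. Either loose tub may go on it.
- mat2: Round cork mat like mat1, in the centre of the other empty bay.
- crate: Plywood three-bay crate fixed to the table; no floor, no roof, open at the front (its -y side). Origin at table level, centre of the middle bay. Bays side by side along its x, centres at x = -97, 0, +97 mm, y = 0. Walls 60 mm high: four, 5 mm thick, at x = -145.5, -48.5, 48.5, 145.5, from y = -50 to +50 mm (bays 92 mm wide, 100 deep); back wall y = 50 to 55 mm, 296 mm long.
- keeper (a joint): Keeper arm angle (rad) about a vertical pivot. 0: along the crate's +x, over all three lids (wanted). Positive: counter-clockwise from above; 1.57 points along the crate's +y, behind it. Range -0.5 to 2.2, no stop at 0, starts 1.0 to 1.7, stays where left (friction 0.08 N m). Wooden bar 275 mm long from the pivot, 18 wide, 98 to 110 mm above the table, clear of the lids.
- keeper_post (a point): On the axis of the upright round wooden grip post on the keeper arm, 130 mm from the pivot: 20 mm diameter, standing from 110 to 162 mm above the table; this point is at 138 mm.
- keeper_pivot (a point): On the keeper's vertical pivot axis (crate x = -160, y = +15 mm), 112 mm above the table, top of a steel hub 32 mm in diameter. Under it a steel pillar, 24 mm diameter, up to 98 mm, joined to the end wall by a fixed block 12 x 30 mm, 60 mm high.
- squeeze_bottle: Pale squeeze bottle with white cap, 58 mm diameter, 165 mm tall; origin at the centre of its underside. Bystander: must stay put.
- clay_cup: Small terracotta cup, 68 mm diameter at the rim, 70 mm tall; origin at the centre of its underside. Bystander: must stay put.
- pinch_pot: Terracotta bowl, 104 mm rim diameter, 60 mm tall; origin at the centre of its underside. Bystander: must stay put.
- plate: Blue ceramic plate, 140 mm diameter, 18 mm high; origin at the centre of its underside. Bystander: must stay put.
- mug: White mug, 74 mm diameter, 85 mm tall, handle on its +y side reaching some 35 mm out; origin at the centre of its underside. Bystander: must stay put.
- brush: Paint brush 190 mm long lying along its x; origin under its middle. Bystander: must stay put.
Things that resemble listed ones, but are neither listed nor needed, are in the scene too. What is shaped like the tub1 but purple is not meant. Leave any pink look-alike of the tub2 alone.

How it is judged:
By the outcome, as a careful person would: the job done as asked, in the order asked, and still so for the second after the job is handed in, with the robot touching nothing.
It also fails if it takes over 72 s, if anything falls off the work surface, if the arm or the gripper's body presses on something with over 40 N, if the wrist force passes 120 N, or if a joint passes its speed limit or range.

## Working session

There is one attempt and no reset: what is moved stays moved. The work goes in short steps, Python scripts to look and compute and a shell command to move; the robot and the scene stay as the last step left them, time stands still between calls to the robot, and variables do not carry over. Pictures are saved under pics/ and viewed, at most 10 in all, crops included, and the job is handed in when it is done.

```bash
mkdir -p pics
python3 - <<'E'
from rig import *
import cv2,json
for n in("scene","top"):
    c=capture(n); cv2.imwrite(f"pics/{n}0.png",c["image"][:,:,::-1]); print(n,c["fx"],c["fy"],c["cx"],c["cy"],c["rvec"],c["tvec"])
s=sense();print(s["time_s"],s["eef_pos"],s["ee_rot"],s["grip_width"])
E
```

```text
scene 533.9604837031875 533.9604837031875 315.14063611775464 237.09002338917776 [ 1.3622911   2.29950712 -0.80552719] [ 251.62196314 -271.99089191 1839.7469156 ]
top 465.57696041700694 465.57696041700694 327.7021435225972 243.8629247469423 [ 2.16222572 -2.16695662  0.13168673] [ -11.5611261   541.46066856 1322.19213942]
0.1 [ 143.44448299 -504.80901237  238.81542194] [-5.52058323e-04  9.90437993e-01  1.37957513e-01  3.51328654e-05] 0.9995250705779254
```

View pics/scene0.png

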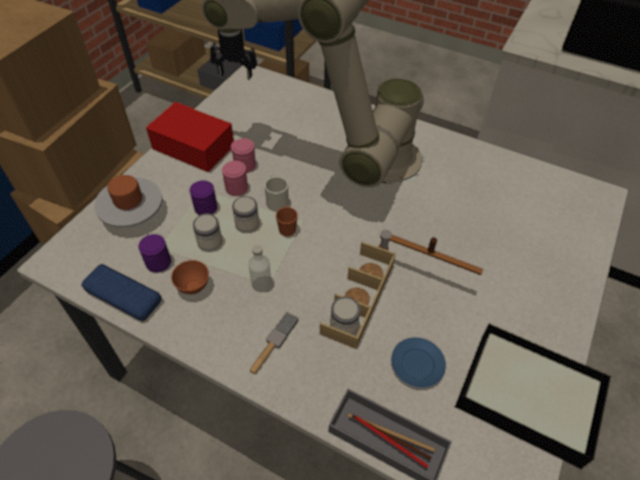

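View pics/top0.png

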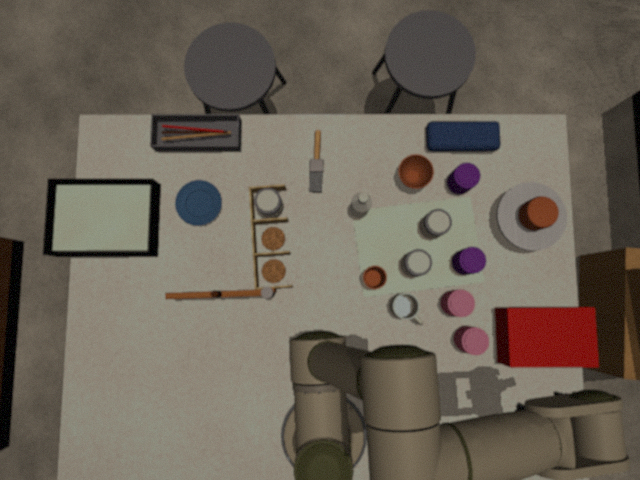

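The white tubs with grey lids are at top-image (437,222) and (417,263). The purple ones at (464,178) and (469,261), the pink ones at (459,303) and (473,340), and the mug at (404,306) don't fit the description. I'll confirm this in one enlarged crop.

Run:
```python
import cv2
i=cv2.imread("pics/top0.png")
a=cv2.resize(i[150:330,150:350],None,fx=3,fy=3,interpolation=cv2.INTER_CUBIC); cv2.imwrite("pics/c1.png",a)
a=cv2.resize(i[150:350,340:500],None,fx=3,fy=3,interpolation=cv2.INTER_CUBIC); cv2.imwrite("pics/c2.png",a)
```

```text
(no output)
```

View pics/c1.png

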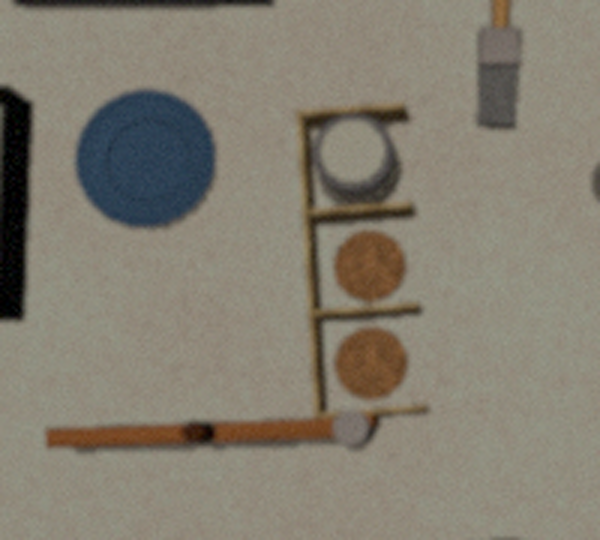

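View pics/c2.png

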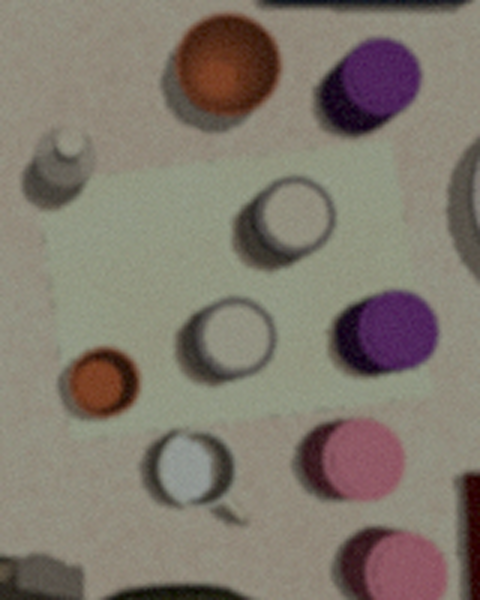

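The crops show the following:
- **c2:** white tubs with grey rims at (295,217) and (236,338), the cup at (104,382), and the bottle cap at (70,141).
- **c1:** mats at (370,265) and (371,363), the stored tub's lid at (351,150), the hub at (352,428), the post at about (198,432), and the bar end at (47,437).

```bash
cat > h.py <<'E'
import numpy as np,cv2
def ray(c,u,v,z):
    R=cv2.Rodrigues(np.array(c["rvec"]))[0]; C=-R.T@np.array(c["tvec"])
    d=R.T@np.array([(u-c["cx"])/c["fx"],(v-c["cy"])/c["fy"],1]); return C+d*(z-C[2])/d[2]
T=dict(fx=465.57696,fy=465.57696,cx=327.702,cy=243.863,rvec=[ 2.16222572,-2.16695662,0.13168673],tvec=[ -11.5611261,541.46066856,1322.19213942])
E
python3 - <<'E'
from h import *
c1=dict(matM=(370,265,0),matL=(371,363,0),stored=(351,150,90),hub=(352,428,112),post=(198,432,162),barend=(47,437,110),wallNear=(427,408,60),wall2=(420,309,60),wall3=(413,210,60),wall4=(406,113,60),bc=(303,116,60),bc2=(321,410,60))
c2=dict(tubA=(295,217,90),tubB=(236,338,90),bottle=(70,141,165),cup=(104,382,70),mug=(190,467,85),mughandle=(240,520,45),pot=(228,65,60),purp1=(397,331,90),purp2=(381,78,90),pink=(363,460,90))
P={}
for d,o in((c1,150),(c2,340)):
    for k,(u,v,z) in d.items():
        P[k]=ray(T,u/3+o-.33,v/3+150-.33,z); print(k,P[k].round(0))
d=P["matM"]-P["matL"];print(np.degrees(np.arctan2(d[1],d[0])),np.linalg.norm(d))
d=P["stored"]-P["matL"];print(np.degrees(np.arctan2(d[1],d[0])),np.linalg.norm(d))
d=P["barend"]-P["hub"];print(np.degrees(np.arctan2(d[1],d[0])),np.linalg.norm(d))
E
```

```text
matM [563. 150.   0.]
matL [466. 148.   0.]
stored [660. 159.  90.]
hub [401. 152. 112.]
post [397. 278. 162.]
barend [393. 426. 110.]
wallNear [420.  88.  60.]
wall2 [513.  95.  60.]
wall3 [608. 103.  60.]
wall4 [702. 110.  60.]
bc [700. 209.  60.]
bc2 [418. 188.  60.]
tubA [ 596. -321.   90.]
tubB [ 483. -263.   90.]
bottle [ 652. -106.  165.]
cup [ 443. -143.   70.]
mug [ 365. -219.   85.]
mughandle [ 314. -272.   45.]
pot [ 749. -268.   60.]
purp1 [ 489. -413.   90.]
purp2 [ 728. -407.   90.]
pink [ 371. -377.   90.]
1.2111104965381498 97.29352450219949
3.2201112235140936 214.37347295908407
91.5363044945339 274.264831641485
```

Run:
```python
from h import *
from rig import *
from scipy.optimize import least_squares
pts=[((0,0,0),(370,265)),((-97,0,0),(371,363)),((97,0,90),(351,150)),((-160,15,112),(352,428)),((-145.5,-50,0),(427,408)),((-48.5,-50,0),(420,309)),((48.5,-50,0),(413,210)),((145.5,-50,0),(406,113)),((148,55,60),(303,116)),((-148,55,60),(321,410))]
c=T
def W(p,q): 
    q=np.array(q,float); s,co=np.sin(p[2]),np.cos(p[2]); q=q.reshape(-1,3)
    return np.c_[p[0]+co*q[:,0]-s*q[:,1],p[1]+s*q[:,0]+co*q[:,1],q[:,2]]
def proj(c,X): return cv2.projectPoints(np.array(X,float),np.array(c["rvec"]),np.array(c["tvec"]),np.array([[c["fx"],0,c["cx"]],[0,c["fy"],c["cy"]],[0,0,1]]),None)[0][:,0]
obs=np.array([o for _,o in pts])/3+149.67
Q=[q for q,_ in pts]
r=least_squares(lambda p:(proj(c,W(p,Q))-obs).ravel(),[563,150,.07],loss="soft_l1")
p=r.x;print(p,np.degrees(p[2]));print((proj(c,W(p,Q))-obs).round(1))
a=np.linspace(0,6.283,60)
circ=lambda x,y,z,R=38:np.c_[x+R*np.cos(a),y+R*np.sin(a),0*a+z]
out=[]
for n,(x0,y0) in(("top",(395,195)),("scene",(170,175))):
    cc=capture(n);im=cv2.resize(cc["image"][y0:y0+100,x0:x0+100,::-1].copy(),None,fx=6,fy=6,interpolation=cv2.INTER_CUBIC)[:,:400*1]
    if n=="top": im=cv2.resize(cc["image"][y0:y0+100,x0:x0+66,::-1].copy(),None,fx=6,fy=6,interpolation=cv2.INTER_CUBIC)
    else: im=cv2.resize(cc["image"][y0:y0+100,x0+15:x0+81+15,::-1].copy(),None,fx=6,fy=6,interpolation=cv2.INTER_CUBIC); x0+=15
    for x,y in((596,-321),(483,-263)):
        for z in(0,90): 
            cv2.polylines(im,[(((proj(cc,circ(x,y,z))-[x0,y0])*6+2.5)*16).astype(np.int32)],True,(0,0,255) if z else (255,0,0),1,cv2.LINE_AA,4)
    out.append(im)
cv2.imwrite("pics/ov.png",np.hstack(out))
for n,q in dict(M=(0,0,0),L=(-97,0,0),Mf=(0,-130,0),Lf=(-97,-130,0),piv=(-160,15,0),post=(-30,15,0)).items(): print(n,W(p,q).round(1))
```

```text
[5.63311409e+02 1.51482726e+02 8.29014378e-02] 4.749902502996056
[[-0.5 -0.1]
 [ 1.5 -0.3]
 [-0.3 -0. ]
 [-0.5 -0.7]
 [ 1.  -0.4]
 [ 0.8 -0. ]
 [ 0.7  0.8]
 [ 0.6  1.5]
 [-3.3 -2.2]
 [-2.3  2.5]]
M [[563.3 151.5   0. ]]
L [[466.6 143.5   0. ]]
Mf [[574.1  21.9   0. ]]
Lf [[477.4  13.9   0. ]]
piv [[402.6 153.2   0. ]]
post [[532.2 163.9   0. ]]
```

View pics/ov.png

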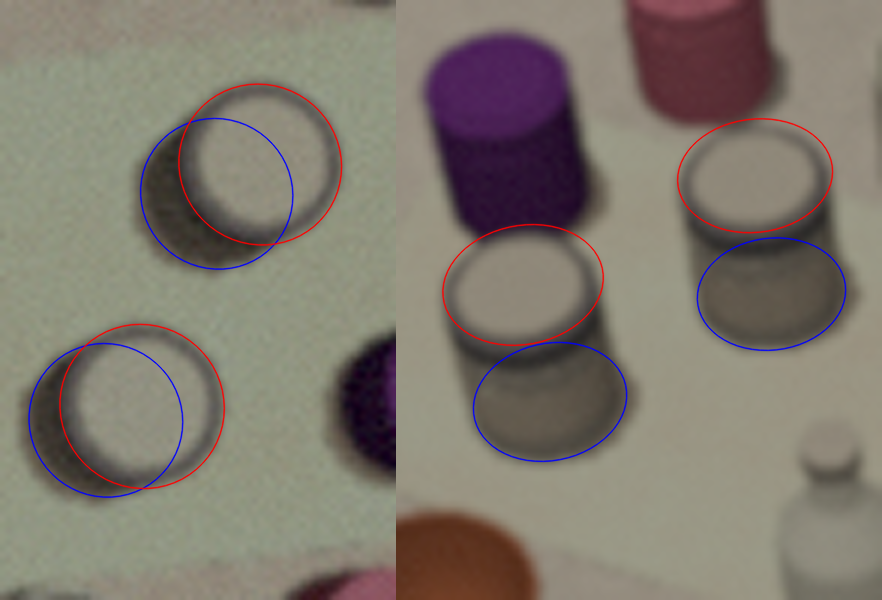

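Lids and bases match the overlay in both views: tubA is at (596,-321) and tubB at (483,-263), good to about 2 mm. I'll move above tubA.

```bash
python3 -m handwheel '[[[45,18,0,0,0,-2,1],[45,18,0,0,0,-2,1],[45,18,0,0,0,-2,1],[45,18,0,0,0,-2,1],[45,18,0,0,0,-2,1],[45,18,0,0,0,-1.5,1],[45,18,0,0,0,0,1],[45,18,0,0,0,0,1]]]' 20; python3 -m handwheel '[[[45,20,0,0,0,0,1],[46,20,0,0,0,0,1],[0,0,0,0,0,0,1]]]'
```

```text
time_s: 1.2
eef_pos: [504.8, -360.2, 239.1]
ee_rot: [-0.0, 0.999, 0.038, -0.0]
force: [0.2, -0.7, 0.6]
grip_width: 1.0
grip_force: 0.0
time_s: 1.58
eef_pos: [596.6, -318.9, 237.9]
ee_rot: [-0.001, 0.999, 0.04, -0.0]
force: [0.4, 0.3, -0.3]
grip_width: 1.003
grip_force: 0.0
```

```bash
python3 -m handwheel '[[[0,-2,-45,0,0,0,1],[-0.5,0,-45,0,0,0,1],[0,0,-38,0,0,0,1],[0,0,0,0,0,0,1]]]'
cat >> h.py <<'E'
def W(p,q): 
    q=np.array(q,float); s,co=np.sin(p[2]),np.cos(p[2]); q=q.reshape(-1,3)
    return np.c_[p[0]+co*q[:,0]-s*q[:,1],p[1]+s*q[:,0]+co*q[:,1],q[:,2]]
def proj(c,X): return cv2.projectPoints(np.array(X,float),np.array(c["rvec"]),np.array(c["tvec"]),np.array([[c["fx"],0,c["cx"]],[0,c["fy"],c["cy"]],[0,0,1]]),None)[0][:,0]
a=np.linspace(0,6.283,60)
circ=lambda x,y,z,R=38:np.c_[x+R*np.cos(a),y+R*np.sin(a),0*a+z]
def crop(cc,x0,y0,w,h,f,polys=()):
    im=cv2.resize(cc["image"][y0:y0+h,x0:x0+w,::-1].copy(),None,fx=f,fy=f,interpolation=cv2.INTER_CUBIC)
    for X,col in polys: cv2.polylines(im,[(((proj(cc,X)-[x0,y0])*f+f/2-.5)*16).astype(np.int32)],True,col,1,cv2.LINE_AA,4)
    return im
def crate(p):
    L=[]
    for z,col in((0,(255,0,0)),(60,(0,0,255))):
        for x in(-145.5,-48.5,48.5,145.5): L.append((W(p,[(x+dx,y,z) for dx,y in((-2.5,-50),(2.5,-50),(2.5,50),(-2.5,50))]),col))
        L.append((W(p,[(-148,50,z),(148,50,z),(148,55,z),(-148,55,z)]),col))
    return L
E
python3 - <<'E'
from h import *
from rig import *
p=[563.3,151.5,.083]
t=capture("top");s=capture("scene")
o=[(circ(596,-321,90),(0,0,255))]
im=np.hstack([crop(t,225,175,80,125,4,crate(p)),crop(s,310,235,110,125,4,crate(p))])
im2=np.hstack([crop(t,395,190,80,85,4,()),crop(s,170,150,110,85,4,())])
cv2.imwrite("pics/a.png",np.vstack([im,im2])[:840]) 
i=cv2.imread("pics/a.png");cv2.imwrite("pics/a.png",cv2.resize(i,None,fx=.7,fy=.7,interpolation=cv2.INTER_AREA));print(sense()["eef_pos"])
E
```

```text
time_s: 2.08
eef_pos: [592.2, -322.7, 108.6]
ee_rot: [-0.002, 0.999, 0.038, -0.002]
force: [1.1, 0.4, 0.2]
grip_width: 1.002
grip_force: 0.0
[ 594.09345202 -323.74944312  112.94508721]
```

View pics/a.png

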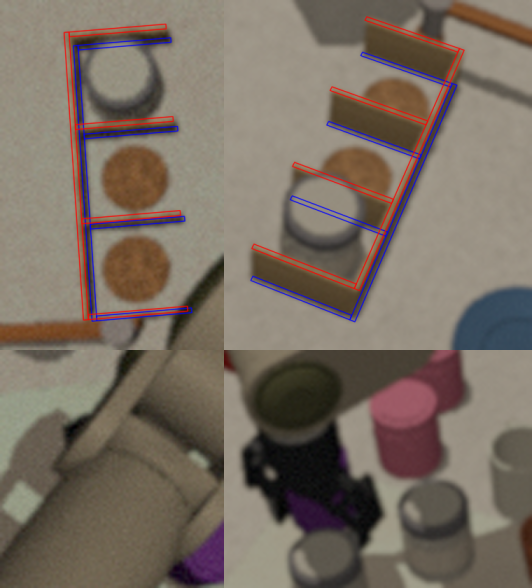

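The crate model fits well in both views. The gripper looks offset from tubA, so I'll project the TCP and compare before descending.

Run:
```python
from h import *
from rig import *
s=capture("scene");st=sense();e=np.array(st["eef_pos"]);print(e,st["ee_rot"],st["grip_width"],st["force"])
ax=np.array([-np.sin(.08),np.cos(.08),0])
t=[e+ax*k+[0,0,dz] for k,dz in((-42.5,-8),(42.5,-8),(42.5,30),(-42.5,30))]
c=[(np.array(t),(0,255,0)),(circ(596,-321,90),(0,0,255)),(circ(483,-263,90),(0,0,255))]
cv2.imwrite("pics/b.png",crop(s,165,150,110,100,5,c))
```

```text
[ 594.4261636  -323.85896418  113.61068964] [0.00108745 0.9992821  0.03784952 0.00122904] 1.0005740619679837 [ 0.55808965  0.61187503 -0.30752993]
```

View pics/b.png

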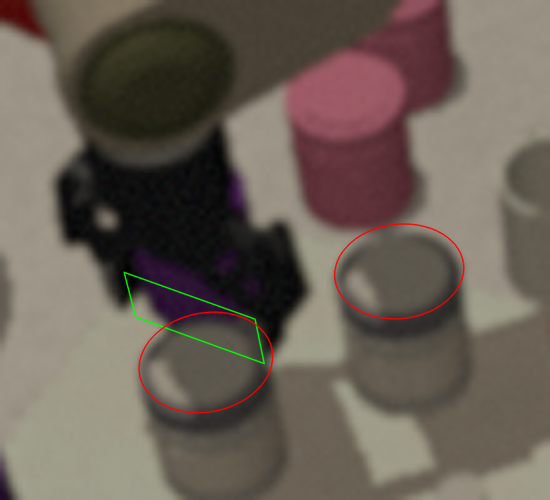

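The fingertips sit about 13 mm above the nominal line because the pads swing back when open, and they're centred on tubA's lid. I'll descend to TCP z of about 63, which keeps the tips above the 60 mm walls.

```bash
python3 -m handwheel '[[[1.5,2,-16,0,0,0,1],[0,0,-10,0,0,0,1],[0,0,-8,0,0,0,1],[0,0,0,0,0,0,1]]]'; python3 -m handwheel '[[[0,0,-8,0,0,0,1],[0,0,-7,0,0,0,1],[0,0,0,0,0,0,1]]]'
```

```text
time_s: 2.72
eef_pos: [595.2, -320.9, 76.4]
ee_rot: [-0.0, 0.999, 0.038, -0.001]
force: [0.2, 0.4, 0.0]
grip_width: 0.999
grip_force: 0.0
time_s: 3.1
eef_pos: [595.2, -320.8, 61.5]
ee_rot: [-0.0, 0.999, 0.038, -0.0]
force: [-0.6, -0.9, -0.5]
grip_width: 0.995
grip_force: 0.0
```

```bash
python3 -m handwheel '[[[0,0,1,0,0,0,0.6],[0,0,0,0,0,0,0.6],[0,0,0,0,0,0,0.6],[0,0,0,0,0,0,0.6],[0,0,0,0,0,0,0.6]]]' 25
```

```text
time_s: 3.72
eef_pos: [595.4, -321.0, 63.3]
ee_rot: [-0.0, 0.999, 0.038, -0.0]
force: [-0.6, -0.3, -0.6]
grip_width: 0.88
grip_force: 31.9
```

```bash
python3 -m handwheel '[[[-2,10,0,0,0,0,0.6],[-4,20,0,0,0,0,0.6],[-4,20,0,0,0,0,0.6],[-5,25,0,0,0,0,0.6],[-5,25,0,0,0,0,0.6],[-5,25,0,0,0,0,0.6],[-5,25,0,0,0,0,0.6],[-5,25,0,0,0,0,0.6]]]'; python3 -m handwheel '[[[-5,26,0,0,0,0,0.6],[3,24,0,0,0,0,0.6],[3,24,0,0,0,0,0.6],[3,24,0,0,0,0,0.6],[3,24,0,0,0,0,0.6],[4,24,0,0,0,0,0.6],[3,22,0,0,0,0,0.6],[0,0,0,0,0,0,0.6]]]'
```

```text
time_s: 4.72
eef_pos: [560.0, -144.6, 63.3]
ee_rot: [-0.0, 0.999, 0.038, -0.0]
force: [-0.8, -0.0, -2.7]
grip_width: 0.881
grip_force: 31.8
time_s: 5.72
eef_pos: [574.1, 23.7, 63.3]
ee_rot: [-0.0, 0.999, 0.039, -0.0]
force: [-1.1, 0.7, -2.0]
grip_width: 0.879
grip_force: 31.8
```

```bash
python3 -m handwheel '[[[-1.5,16,0,0,0,0,0.6],[-1.5,16,0,0,0,0,0.6],[-1,16,0,0,0,0,0.6],[-1.5,16,0,0,0,0,0.6],[-1.5,16,0,0,0,0,0.6],[-1.5,16,0,0,0,0,0.6],[-1.5,16,0,0,0,0,0.6],[-1,15,0,0,0,0,0.6]]]'; python3 -m handwheel '[[[0,0,0,0,0,0,0.6],[0,0,0,0,0,0,1],[0,0,0,0,0,0,1],[0,0,0,0,0,0,1],[0,0,0,0,0,0,1]]]'
```

```text
time_s: 6.72
eef_pos: [563.3, 150.1, 63.3]
ee_rot: [-0.0, 0.999, 0.038, 0.0]
force: [-0.5, -0.0, -4.3]
grip_width: 0.878
grip_force: 31.8
time_s: 7.35
eef_pos: [563.6, 148.8, 63.4]
ee_rot: [0.0, 0.999, 0.038, 0.0]
force: [0.3, 0.7, -0.0]
grip_width: 1.0
grip_force: 0.0
```

```bash
python3 -m handwheel '[[[0,0,15,0,0,0,1],[0,0,30,0,0,0,1],[0,0,40,0,0,0,1],[-10,-50,0,0,0,0,1],[-10,-52,0,0,0,0,1],[-10,-52,0,0,0,0,1],[-10,-52,0,0,0,0,1],[-10,-52,0,0,0,0,1]]]'; python3 -m handwheel '[[[-10,-52,0,0,0,0,1],[-10,-52,0,0,0,0,1],[-10,-51,0,0,0,0,1],[0,0,0,0,0,0,1]]]'
python3 - <<'E'
from h import *
from rig import *
p=[563.3,151.5,.083]
t=capture("top");s=capture("scene");st=sense();e=np.array(st["eef_pos"]);print(e)
k=[(circ(483,-263,90),(0,0,255))]
m=crate(p)+[(circ(563.3,150,90),(0,255,0))]
im=np.hstack([crop(t,225,175,80,125,4,m),crop(s,310,235,110,125,4,m)])
cv2.imwrite("pics/d.png",im)
E
```

```text
time_s: 8.35
eef_pos: [513.2, -110.8, 149.5]
ee_rot: [0.0, 0.999, 0.038, 0.001]
force: [0.4, -0.3, 0.2]
grip_width: 1.0
grip_force: 0.0
time_s: 8.85
eef_pos: [482.8, -267.1, 149.2]
ee_rot: [0.001, 0.999, 0.036, 0.0]
force: [0.5, 0.6, -0.1]
grip_width: 0.999
grip_force: 0.0
[ 483.42843721 -264.0494922   148.93838726]
```

View pics/d.png

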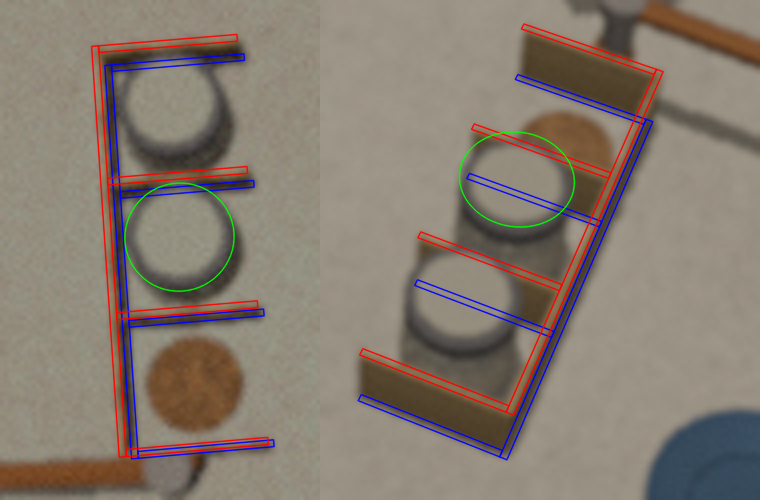

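TubA stands in the middle bay at about (180,237) in the left panel, clear of the walls and positioned like the stored tub. TubB is next.

```bash
python3 -m handwheel '[[[0,0.5,-30,0,0,0,1],[0,0,-20,0,0,0,1],[0,0,-12,0,0,0,1],[0,0,-8,0,0,0,1],[0,0,-8,0,0,0,1],[0,0,-8,0,0,0,1],[0,0,0,0,0,0,1]]]'; python3 -m handwheel '[[[0,0,0,0,0,0,0.6],[0,0,0,0,0,0,0.6],[0,0,0,0,0,0,0.6],[0,0,0,0,0,0,0.6],[0,0,0,0,0,0,0.6]]]' 25
```

```text
time_s: 9.82
eef_pos: [483.3, -263.4, 61.9]
ee_rot: [-0.0, 0.999, 0.038, -0.0]
force: [0.6, 0.1, 1.0]
grip_width: 1.0
grip_force: 0.0
time_s: 10.45
eef_pos: [483.7, -263.8, 62.7]
ee_rot: [0.0, 0.999, 0.038, 0.0]
force: [0.1, -0.3, 5.2]
grip_width: 0.881
grip_force: 31.1
```

```bash
python3 -m handwheel '[[[6,10,0,0,0,0,0.6],[10,17,0,0,0,0,0.6],[12,21,0,0,0,0,0.6],[12,21,0,0,0,0,0.6],[13,22,0,0,0,0,0.6],[13,22,0,0,0,0,0.6],[0,20,0,0,0,0,0.6],[-3,20,0,0,0,0,0.6]]]'; python3 -m handwheel '[[[-4,20,0,0,0,0,0.6],[-10,18,0,0,0,0,0.6],[-11,18,0,0,0,0,0.6],[-12,18,0,0,0,0,0.6],[-12,18,0,0,0,0,0.6],[-12,18,0,0,0,0,0.6],[-8,14,0,0,0,0,0.6],[0,0,0,0,0,0,0.6]]]'
```

```text
time_s: 11.45
eef_pos: [546.8, -110.4, 62.7]
ee_rot: [0.001, 0.999, 0.038, 0.001]
force: [0.5, -4.8, 5.1]
grip_width: 0.879
grip_force: 31.2
time_s: 12.45
eef_pos: [476.4, 15.2, 62.7]
ee_rot: [-0.001, 0.999, 0.038, -0.0]
force: [-3.4, 6.7, 11.5]
grip_width: 0.88
grip_force: 32.0
```

```bash
python3 -m handwheel '[[[0,16,0,0,0,0,0.6],[-1.5,16,0,0,0,0,0.6],[-1.5,16,0,0,0,0,0.6],[-1.5,16,0,0,0,0,0.6],[-1.5,16,0,0,0,0,0.6],[-1.5,16,0,0,0,0,0.6],[-1.5,16,0,0,0,0,0.6],[-1,17,0,0,0,0,0.6]]]'; python3 -m handwheel '[[[0,0,0,0,0,0,0.6],[0,0,0,0,0,0,1],[0,0,0,0,0,0,1],[0,0,0,0,0,0,1],[0,0,0,0,0,0,1]]]'
```

```text
time_s: 13.45
eef_pos: [467.2, 142.7, 62.7]
ee_rot: [0.0, 0.999, 0.038, 0.0]
force: [0.7, -6.1, 8.8]
grip_width: 0.877
grip_force: 31.7
time_s: 14.08
eef_pos: [467.3, 142.4, 62.2]
ee_rot: [-0.0, 0.999, 0.038, -0.0]
force: [0.4, 0.1, -0.1]
grip_width: 1.003
grip_force: 0.0
```

```bash
python3 -m handwheel '[[[0,0,15,0,0,0,1],[0,0,30,0,0,0,1],[0,0,40,0,0,0,1],[0,0,40,0,0,0,1],[-20,0,30,0,0,0,1],[-30,30,0,0,0,0,0],[-10,50,0,0,0,0,0],[-5,50,0,0,0,0,0]]]'
python3 - <<'E'
from h import *
from rig import *
p=[563.3,151.5,.083]
t=capture("top");s=capture("scene");print(sense()["eef_pos"])
for th in (1.45,1.5,1.55,1.6):
    q=W(p,[(-160,15,112)])[0]; print(th,q+130*np.array([np.cos(th+p[2]),np.sin(th+p[2]),0]))
q=W(p,[(-160,15,0)])[0]
m=crate(p)
th=1.5+p[2]; c=q+130*np.array([np.cos(th),np.sin(th),0])
m+=[(circ(c[0],c[1],z,10),(0,255,0)) for z in(110,162)]+[(circ(q[0],q[1],112,16),(0,255,0))]
im=np.hstack([crop(t,165,190,130,125,3,m),crop(s,310,215,135,125,3,m)])
cv2.imwrite("pics/e.png",im)
E
```

```text
time_s: 15.08
eef_pos: [401.9, 273.8, 218.8]
ee_rot: [-0.0, 0.999, 0.038, 0.001]
force: [0.7, 0.0, -0.4]
grip_width: 0.5
grip_force: 0.0
[401.40110943 275.67895598 218.30826814]
1.45 [407.51958535 283.09075906 112.        ]
1.5 [401.02079452 283.17392425 112.        ]
1.55 [394.52596896 282.93218134 112.        ]
1.6 [388.05134236 282.36613456 112.        ]
```

View pics/e.png

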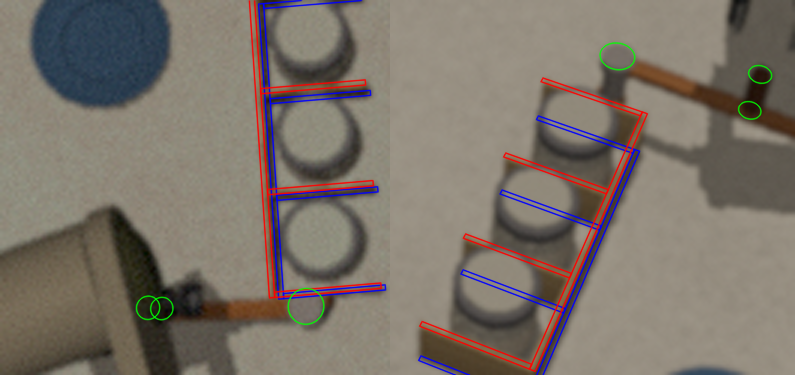

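All three tubs are inside their bays, shown as lids at (308,35), (317,132) and (322,238). The post is at about (399,282), and I'll grip it there.

```bash
python3 -m handwheel '[[[-2,6,-10,0,0,0,0.3],[0,0,-25,0,0,0,0.3],[0,0,-25,0,0,0,0.3],[0,0,-15,0,0,0,0.3],[0,0,-15,0,0,0,0.3],[0,0,0,0,0,0,0.3]]]'; python3 -m handwheel '[[[0,0,0,0,0,0,-0.2],[0,0,0,0,0,0,-0.7],[0,0,0,0,0,0,-0.7],[0,0,0,0,0,0,-0.7],[0,0,0,0,0,0,-0.7],[0,0,0,0,0,0,-0.7]]]' 30
```

```text
time_s: 15.92
eef_pos: [400.2, 278.1, 126.6]
ee_rot: [0.0, 0.999, 0.038, -0.001]
force: [-0.6, -0.6, 0.1]
grip_width: 0.649
grip_force: 0.0
time_s: 16.68
eef_pos: [401.0, 283.1, 128.7]
ee_rot: [-0.005, 0.999, 0.038, 0.002]
force: [-0.9, 33.5, -2.3]
grip_width: 0.226
grip_force: 31.2
```

```bash
python3 -m handwheel '[[[0,2.5,0,0,0,0,-0.7],[0,0,0,0,0,0,-0.7]]]'; python3 -c "
import numpy as np
a=np.radians(np.linspace(91.2,4.75,15));P=130*np.c_[np.cos(a),np.sin(a)];print(np.diff(P,axis=0).round(1).tolist())"
```

```text
time_s: 16.92
eef_pos: [400.9, 283.3, 128.6]
ee_rot: [-0.002, 0.999, 0.038, 0.002]
force: [-1.0, 15.2, 2.2]
grip_width: 0.223
grip_force: 30.2
[[14.0, -0.5], [13.9, -2.0], [13.6, -3.4], [13.1, -4.9], [12.5, -6.3], [11.8, -7.6], [10.9, -8.8], [9.9, -9.9], [8.8, -10.9], [7.5, -11.8], [6.2, -12.5], [4.8, -13.1], [3.4, -13.6], [1.9, -13.9]]
```

```bash
python3 -m handwheel '[[[7,1.5,0,0,0,0,-0.7],[7,0,0,0,0,0,-0.7],[14,-2,0,0,0,0,-0.7],[13.5,-3.5,0,0,0,0,-0.7],[13,-5,0,0,0,0,-0.7],[12.5,-6,0,0,0,0,-0.7],[12,-7.5,0,0,0,0,-0.7],[11,-9,0,0,0,0,-0.7]]]'
```

```text
time_s: 17.92
eef_pos: [494.5, 253.9, 128.9]
ee_rot: [-0.005, 0.999, 0.037, 0.007]
force: [20.8, 32.7, -11.5]
grip_width: 0.226
grip_force: 30.1
```

The tool is slightly inside the post's true arc, so I'll ease it outward.

```bash
python3 -m handwheel '[[[2,3,0,0,0,0,-0.7],[0,0,0,0,0,0,-0.7]]]';python3 -m handwheel '[[[10.5,-9.5,0,0,0,0,-0.7],[9,-10.5,0,0,0,0,-0.7],[8,-11.5,0,0,0,0,-0.7],[0,0,0,0,0,0,-0.7]]]'
```

```text
time_s: 18.18
eef_pos: [494.6, 254.1, 128.7]
ee_rot: [-0.002, 0.999, 0.038, 0.003]
force: [7.8, 10.5, -1.8]
grip_width: 0.225
grip_force: 30.6
time_s: 18.68
eef_pos: [525.2, 222.7, 129.0]
ee_rot: [-0.003, 0.999, 0.037, 0.007]
force: [24.8, 17.2, -10.2]
grip_width: 0.218
grip_force: 30.8
```

```bash
python3 -m handwheel '[[[2.5,2,0,0,0,0,-0.7],[0,0,0,0,0,0,-0.7],[7.5,-13.5,0,0,0,0,-0.7],[6,-14,0,0,0,0,-0.7],[4,-14.5,0,0,0,0,-0.7],[0,0,0,0,0,0,-0.7]]]'
```

```text
time_s: 19.42
eef_pos: [545.3, 180.5, 129.2]
ee_rot: [-0.001, 0.999, 0.037, 0.007]
force: [25.8, 4.6, -8.8]
grip_width: 0.186
grip_force: 31.9
```

The post has worked to the edge of the pads, so I'll re-centre on it.

```bash
python3 -m handwheel '[[[0,0,0,0,0,0,0],[0,0,0,0,0,0,0],[0,0,0,0,0,0,0],[-6,-1,0,0,0,0,0],[-9,-1,0,0,0,0,0],[0,0,0,0,0,0,0]]]'; python3 -m handwheel '[[[0,0,0,0,0,0,-0.7],[0,0,0,0,0,0,-0.7],[0,0,0,0,0,0,-0.7],[0,0,0,0,0,0,-0.7]]]' 30
```

```text
time_s: 20.18
eef_pos: [524.3, 179.0, 127.4]
ee_rot: [-0.0, 0.999, 0.038, -0.0]
force: [0.1, 0.3, 0.6]
grip_width: 0.501
grip_force: 0.0
time_s: 20.68
eef_pos: [525.1, 179.0, 127.5]
ee_rot: [-0.0, 0.999, 0.038, 0.0]
force: [-2.0, 0.1, 3.4]
grip_width: 0.226
grip_force: 29.3
```

```bash
python3 -m handwheel '[[[1,-5,0,0,0,0,-0.7],[1,-5,0,0,0,0,-0.7],[0,-5,0,0,0,0,-0.7],[0,0,0,0,0,0,-0.7],[0,0,0,0,0,0,-0.7]]]'; python3 -m handwheel '[[[0,0,0,0,0,0,0],[0,0,0,0,0,0,0],[0,0,0,0,0,0,0.2],[0,0,10,0,0,0,0.2],[0,0,40,0,0,0,0.2],[0,0,40,0,0,0,0.2],[0,-55,0,0,0,0,0.2],[0,-55,0,0,0,0,0.2]]]'; python3 -m handwheel '[[[0,-55,0,0,0,0,0.2],[0,-55,0,0,0,0,0.2],[0,-55,0,0,0,0,0.2],[0,-55,0,0,0,0,0.2],[0,-55,0,0,0,0,0.2],[0,0,0,0,0,0,0.2]]]'
python3 - <<'E'
from h import *
from rig import *
p=[563.3,151.5,.083]
t=capture("top");s=capture("scene");print(sense()["eef_pos"])
b=np.array([(-160,6,110),(115,6,110),(115,24,110),(-160,24,110)])
m=crate(p)[5:]+[(W(p,b),(0,255,0))]
im=np.hstack([crop(t,215,170,105,145,4,m),crop(s,310,220,90,145,4,m)])
cv2.imwrite("pics/f.png",im)
E
```

```text
time_s: 21.3
eef_pos: [527.6, 163.7, 127.5]
ee_rot: [0.0, 0.999, 0.038, 0.001]
force: [4.9, 0.4, 0.9]
grip_width: 0.223
grip_force: 29.5
time_s: 22.3
eef_pos: [526.9, 52.9, 218.4]
ee_rot: [0.0, 0.999, 0.039, 0.001]
force: [1.0, -0.6, -0.3]
grip_width: 0.596
grip_force: 0.0
time_s: 23.05
eef_pos: [526.4, -224.3, 217.5]
ee_rot: [0.0, 0.999, 0.036, 0.0]
force: [0.8, 0.2, 0.4]
grip_width: 0.6
grip_force: 0.0
[ 526.83499458 -220.98193238  217.61922739]
```

View pics/f.png

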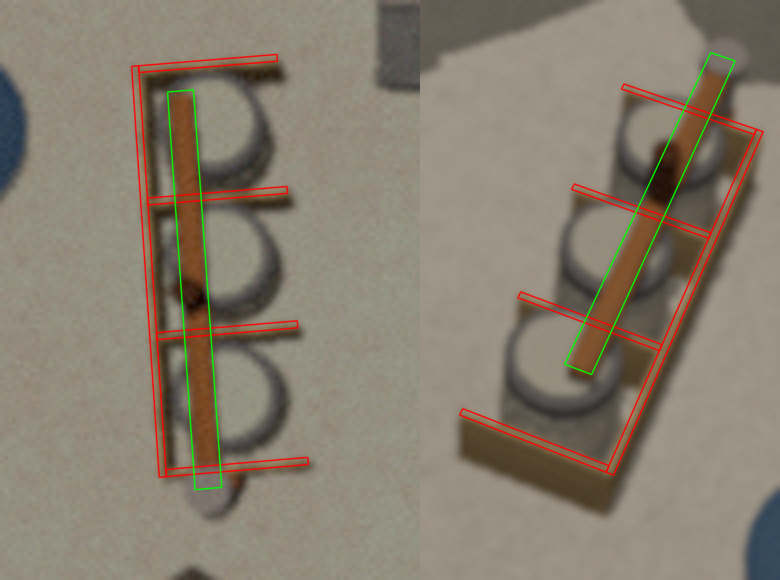

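The keeper bar lies along the model outline, from (207,488) to (181,92) in the top view, over all three lids. The three tubs are inside their bays and the gripper is clear.

```bash
python3 -c "
from rig import *
print(finish_job())"
```

```text
the job is handed in; nothing more can be done
None
```

Job handed in at about 23 s: both loose tubs were slid into the two empty bays, then the keeper arm was swung over all three lids, lined up with the crate to within about 1° in the last pictures; the judge's verdict was not shown.

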